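# Push the heat sink home into the angle stop

### The job

Push the black heat sink along the bench into the inside corner of the aluminium angle stop, ready for marking out: it must stand flush against both the long bar at the far side and the short bar at the right, the face that now looks toward the long bar ending against it. Only push it, gently, with the fingertips or the outside of the fingers: never grip, lift or tip it. Leave the other loose things where they are.

Things in the scene. Friction and masses are not known exactly. Their poses are not given: they have to be found in the camera images.
- heat_sink: The only heat sink: loose black finned block, about 0.2 kg, 48 mm along its x, 44 mm along its y, 48 mm high. Origin: centre of its underside. It starts 70 to 100 mm in front of the long bar's plane and 40 to 75 mm left of the short bar's, its x within 0.45 rad of the stop's x.
- angle_stop: L of two fixed aluminium bars, 12 mm wide, 22 mm high. Origin: inside corner at bench level. Long (far) bar's inner face: x = 0 in its frame, from the corner 130 mm along +y (left). Short (right) bar's inner face: y = 0, from the corner 70 mm along -x (toward the robot). Heat sink home: its centre at x = -24, y = +22 mm in this frame, x axes parallel.
- small_transformer: Bystander, loose: small black transformer with yellow winding, 34 x 34 x 29 mm. Origin: centre of its underside.
- glue: Bystander, loose: small white glue bottle with red nozzle, 29 mm wide, 86 mm high. Origin: centre of its underside.
- cap_can: Bystander, loose: black capacitor can standing upright, 18 mm wide, 28 mm high. Origin: centre of its underside.
- tape: Bystander, loose: roll of amber tape, 53 mm across, 19 mm high, beyond the long bar. Origin: centre of its underside.
- lamp_post (a point): Foot of the fixed magnifier lamp's post, at bench level: round base 110 mm across and 52 mm high, post 24 mm thick rising 0.54 m, then a boom that climbs away from the robot. It stands between the robot's start and the work: swing the arm past it drawn in. The front rim of the bench, its inner face 85 mm nearer the robot, is 84 mm high; the tote right of the stop is 112 mm high.
There are look-alikes about, which are no part of the job. Leave any orange look-alike of the heat_sink alone.

How it is judged:
At the end, for the whole second after the job is handed in: The heat sink stands flat and still in the inside corner, its x axis parallel to the stop's within 0.07 rad and its centre within 4 mm of home in both directions (24 mm from the long bar, 22 mm from the short bar) (x of heat_sink in the frame of angle_stop between -0.028 and -0.02 m and y of heat_sink in the frame of angle_stop between 0.018 and 0.026 m and angle between the x axis of heat_sink and the x axis of angle_stop, either way round below 0.07 rad and height (world z) of heat_sink below 0.004 m and angle between heat_sink's own z axis and vertical below 0.05 rad and linear speed of heat_sink below 0.01 m/s); the robot touches nothing.
It fails at once if the heat sink is lifted off the bench (more than 8 mm) (height (world z) of heat_sink above 0.008 m).
It fails at once if the heat sink is tipped (more than 0.15 rad) (angle between heat_sink's own z axis and vertical above 0.15 rad).
It fails at once if the heat sink is gripped or rammed (the fingers press on it with more than 35 N) (contact force between the fingers and heat_sink above 35 N).
It fails at once if another loose thing is moved (more than 15 mm) (distance of any of small_transformer, glue, cap_can, tape from where it was at the start of the episode above 0.015 m).
It also fails if it takes over 56 s, if anything falls off the work surface, if the arm or the gripper's body presses on something with over 40 N, if the wrist force passes 120 N, or if a joint passes its speed limit or range.

### The arm

A 6-joint arm with a two-finger parallel gripper is mounted at the origin on a cart in front of the work surface, level with it; the furniture and walls round the work are solid. World frame = base frame: x ahead of the robot, y to its left, z up, the work surface at z = 0. Lengths are in m, angles in rad, forces in N, time in s.
With the tool pointing down it reaches from about 0.325 to 1 m from the base axis. Payload 5.1 kg.
Tool frame: the origin (TCP) lies at the centre of the arm's flange, where the gripper is bolted on; the fingertips stand 173 mm ahead of it and the grasp point (between the pads) lies 155 mm ahead of it; z points along the fingers, y is the line along which they close (so a half turn about z gives the same grasp; the last joint's range is limited). The gripper opens to 85 mm and grips with 20 to 120 N. Pads are 22 mm wide; open, the fingers measure 114 mm over their backs; the gripper's body (76 mm by 85 mm) begins 54 mm behind the grasp point. The pads swing forward as they close: fully open they stand 13 mm farther back than shut.
Start: joints at [1.043, 0.124, 1.65, -0, 1.367, -0.083], TCP at [0.28, 0.587, 0.405] pointing down, gripper open.
Joint ranges: [-2.61, 2.61], [-1.02, 2.33], [0.03, 2.71], [-1.35, 4.49], [0.32, 2.68], [-2.91, 2.91]. Speed limits (rad/s): [2.57, 2.57, 3.14, 3.14, 3.14, 3.14].

### API

Orientations are given as a unit quaternion [w, x, y, z].
In Python, from plant import telemetry, snapshot, job_done gives the robot as it stands.
- The arm moves only by the tool play_rows, never from a script. Its argument "steps" is a list that holds one entry, the list of rows, each a list of 4 numbers: the shift along the world's x, y, z in m, then the turn about the world's z in degrees. A call has 1 to 10 rows; each row is the pose to reach, as a shift and turn from the pose commanded when the call began; what a row does not reach only later rows make up. A row lasts 1/10 s, in which the tool goes at most 50 mm and 8.59 degrees, less where a joint would pass 70% of its speed; a pose out of reach is approached as far as the arm can. A call with a gripper value outside its range is refused whole. "hand" is the finger opening in m, from 0 to 0.0854, set as the call begins (left out, the last holds). The fingers move at their own pace and stop on an object; "grip_force" is the grip in N (left out, the last holds). Time passes only in rows, so rows that repeat a pose let the fingers close. It gives the time, the measured TCP pose, the force, the opening and the grip force at its end, in the units of the state.
- telemetry.get_obs(): the state, without advancing time (a new reading comes with each control period).
- snapshot(name): name is "side" or "top" or "wrist"; returns a dict with "img" (420x560x3 uint8, blue, green, red), "range_z" (420x560 float32, m along the optical axis (not along the pixel's ray), 0 where there is no reading), "vertical_fov" (degrees; the focal length in pixels is half the picture's height over the tangent of half this angle, whatever the lens; pixels are square), "cx", "cy" (the principal point, pixels), "world_to_cam" (4x4, takes a point from world to camera coordinates). Camera axes: x right, y up, looking along -z (the intrinsics and any distortion apply to the point x, -y, -z); pixel columns grow to the right and rows downward; lengths in m; the calibration is good to about 2 mm. A picture is of the moment at which its call begins.
- job_done(): hands the job in; it is judged then, once.
The state is a dict: "time_s": time; "qpos": joint angles; "dq": joint speeds; "tau": joint torques, N m; "eef_pos": TCP position; "tcp_rot": TCP orientation; "wrist_force": force on the tool from outside, world axes, zero at the start; "wrist_torque": the same for the moment, N m; "finger_gap": finger opening in m; "grip_force": force on a finger pad.
Only numpy, scipy, OpenCV 4.12 (cv2) and the standard library are available. Lean on these libraries where they do the work, as an engineer would, in place of code of your own. Each camera call takes 0.05 s, during which the arm holds its last target. There are 200 camera calls.

## Working session

There is one attempt and no reset: what is moved stays moved. The work goes in short steps, Python scripts to look and compute and a tool call to move; the robot and the scene stay as the last step left them, time stands still between calls to the robot, and variables do not carry over. Pictures are saved under pics/ and viewed, at most 10 in all, crops included, and the job is handed in when it is done.

Besides the shell and the picture viewer there is one more tool, called after "Call:" as name([rows], argument=value, ...), one row to a line, values as JSON. play_rows: Moves the arm, as the interface text tells. Its arguments: {"type":"object","properties":{"steps":{"type":"array"},"hand":{"type":"number"},"grip_force":{"type":"number"}},"required":["steps"]}

```bash
mkdir -p pics; cat > h.py <<'E'
import numpy as np,cv2,pickle
from plant import telemetry,snapshot,job_done
def cloud(s):
    h,w=s['range_z'].shape;f=h/2/np.tan(np.radians(s['vertical_fov'])/2)
    u,v=np.meshgrid(np.arange(w),np.arange(h));z=s['range_z']
    p=np.stack([(u-s['cx'])/f*z,-(v-s['cy'])/f*z,-z,np.ones_like(z)],-1)
    return (p@np.linalg.inv(s['world_to_cam']).T)[...,:3]
E
python3 - <<'E'
from h import *
ims=[]
for n in ('top','side'):
    s=snapshot(n);pickle.dump(s,open(n+'.pkl','wb'));ims.append(s['img'])
    print(n,s['vertical_fov'],s['cx'],s['cy'],[k for k in s],np.linalg.inv(s['world_to_cam'])[:3,3].round(3))
    cv2.imwrite(f'pics/{n}0.png',s['img'])
E
```

```text
top 50.63114991867502 280.4780269324468 211.11805331334278 ['img', 'range_z', 'vertical_fov', 'cx', 'cy', 'world_to_cam'] [0.485 0.247 0.882]
side 43.180007004496815 284.57237175604536 204.308077380661 ['img', 'range_z', 'vertical_fov', 'cx', 'cy', 'world_to_cam'] [0.234 1.002 0.366]
```

View pics/top0.png

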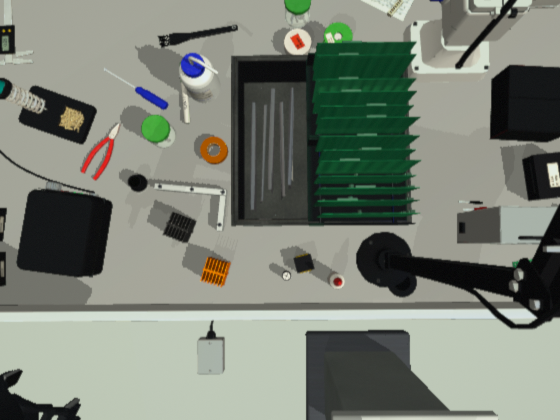

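View pics/side0.png

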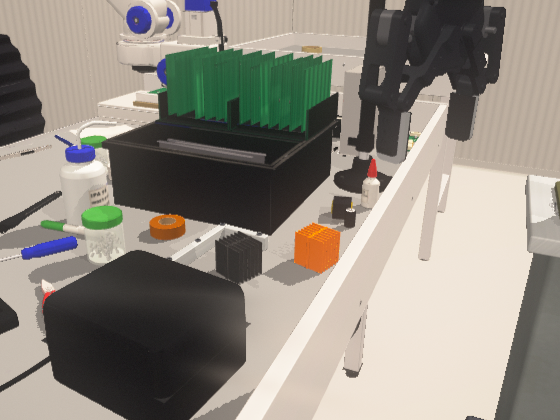

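The top view shows the heat sink at about (180,227), the stop's inside corner at about (219,194), the orange look-alike at (216,271), the cap can at (286,276), the transformer at (304,263), the glue at (337,281) and the lamp base at (385,258). The side view agrees, with the heat sink at (238,257).

```bash
python3 - <<'E'
from h import *
s=pickle.load(open('top.pkl','rb'));P=cloud(s);hsv=cv2.cvtColor(s['img'],cv2.COLOR_BGR2HSV)
for n,(u,v) in dict(sink=(180,227),corner=(222,192),shortend=(221,228),longend=(152,185),can=(286,276),trafo=(304,263),glue=(337,281),lamp=(375,255),tape=(214,140),orange=(216,271),blackcap=(138,183),bench=(190,260),blackbox=(65,230),rim=(200,313),toteR=(236,200)).items(): print(n,P[v,u].round(3))
roi=P[140:300,110:240]; z=roi[...,2]; H=hsv[140:300,110:240]
def rect(m,n):
    c=max(cv2.findContours(m.astype('u1'),0,1)[0],key=cv2.contourArea)
    mm=np.zeros(m.shape,'u1');cv2.drawContours(mm,[c],-1,1,-1)
    q=roi[(mm>0)&m][:,:2].astype('f4');r=cv2.minAreaRect(q);print(n,len(q),np.round(r[0],4),np.round(r[1],4),round(r[2],2),cv2.boxPoints(r).round(3).tolist())
dark=H[...,2]<75
X,Y=roi[...,0],roi[...,1]
rect((z>.035)&(z<.06)&(H[...,1]<120),'sinktop')
rect((z>.035)&(z<.06)&(H[...,1]>150),'orange')
rect((z>.014)&(z<.03)&(H[...,2]>110)&(H[...,1]<80),'bars')
print(telemetry.get_obs())
E
```

```text
sink [0.515 0.448 0.037]
corner [0.583 0.37  0.024]
shortend [0.513 0.372 0.019]
longend [0.601 0.514 0.   ]
can [0.42  0.247 0.028]
trafo [0.444 0.212 0.028]
glue [0.414 0.155 0.076]
lamp [0.459 0.076 0.028]
tape [0.687 0.386 0.02 ]
orange [0.431 0.38  0.032]
blackcap [0.602 0.534 0.024]
bench [0.451 0.436 0.001]
blackbox [0.509 0.64  0.095]
rim [0.36  0.4   0.082]
toteR [0.558 0.332 0.115]
sinktop 434 [0.5142 0.4514] [0.044  0.0473] 65.58 [[0.48399999737739563, 0.4410000145435333], [0.5270000100135803, 0.421999990940094], [0.5450000166893005, 0.4620000123977661], [0.5019999742507935, 0.48100000619888306]]
orange 323 [0.4303 0.3816] [0.043  0.0445] 73.12 [[0.40299999713897705, 0.36800000071525574], [0.4449999928474426, 0.35499998927116394], [0.4580000042915344, 0.3959999978542328], [0.41499999165534973, 0.4090000092983246]]
bars 661 [0.5549 0.4372] [0.1429 0.0817] 84.04 [[0.5070000290870667, 0.3700000047683716], [0.5879999995231628, 0.3619999885559082], [0.6029999852180481, 0.5040000081062317], [0.5220000147819519, 0.5120000243186951]]
{'time_s': 0.1, 'qpos': array([ 1.04340247e+00,  1.24436401e-01,  1.65156096e+00, -1.87383038e-06,
        1.36746467e+00, -8.25785287e-02]), 'dq': array([-0.00161515, -0.00086767, -0.00236653, -0.0022469 ,  0.00170214,
       -0.00104595]), 'tau': array([ 6.18051909e-04, -4.24932182e+01, -3.66653860e+01, -2.03920230e-06,
        3.93586146e-03,  5.16382499e-06]), 'eef_pos': array([0.27958748, 0.58654353, 0.40356397]), 'tcp_rot': array([-2.79794254e-04,  2.20578340e-01,  9.75368813e-01, -8.91832582e-04]), 'wrist_force': array([-0.11186916,  0.26707784, -0.32711803]), 'wrist_torque': array([-0.04943469, -0.02310303, -0.0381094 ]), 'grip_force': 0.0, 'finger_gap': 0.0856038486860459}
```

Measured positions, all consistent with the sizes and ranges given:

| Item | Position (x, y) | Yaw |
|---|---|---|
| Stop corner | ≈ (.577, .375) | −6° |
| Heat sink | ≈ (.514, .451) | −24° |

In the stop's frame the heat sink is at (−71, +69) mm. Next I go above a point behind its near face, with the fingers nearly closed to make a flat, wide pusher.

Call:
play_rows([
  [[0.03,-0.02,0,0],[0.06,-0.04,0,0],[0.09,-0.06,0,0],[0.12,-0.08,-0.02,0],[0.15,-0.1,-0.05,0],[0.17,-0.11,-0.08,1.5],[0.175,-0.112,-0.1,1.5],[0.175,-0.112,-0.1,1.5],[0.175,-0.112,-0.1,1.5]],
], hand=0.015)

```text
time_s: 1.0
eef_pos: [0.4545, 0.4748, 0.3043]
tcp_rot: [-0.0, 0.208, 0.978, -0.0]
wrist_force: [-0.2, -0.2, 0.6]
finger_gap: 0.0149
grip_force: 0.0
```

```bash
python3 - <<'E'
from h import *
s=snapshot('wrist');pickle.dump(s,open('wrist1.pkl','wb'));cv2.imwrite('pics/w1.png',s['img'])
o=telemetry.get_obs();print(o['time_s'],o['eef_pos'],o['finger_gap'],o['wrist_force'])
P=cloud(s);z=P[...,2]
M=(z>.04)&(z<.055)&(P[...,1]>.41)&(P[...,0]>.47)&(P[...,1]<.5)
if M.sum()>50: print('sink',M.sum(),cv2.minAreaRect(P[M][:,:2].astype('f4')))
M=(z>.016)&(z<.026)&(P[...,1]>.34)&(P[...,0]>.5)&(P[...,1]<.52)&(s['img'].min(-1)>100)
if M.sum()>50: print('bars',M.sum(),cv2.boxPoints(cv2.minAreaRect(P[M][:,:2].astype('f4'))))
E
```

```text
1.05 [0.45456949 0.47522696 0.30578301] 0.015075057606727048 [-0.45588847  0.89683569  0.30657218]
sink 600 ((0.5128821134567261, 0.44895604252815247), (0.02402077056467533, 0.04698757827281952), 64.63851928710938)
bars 635 [[0.4882764  0.434178  ]
 [0.50985533 0.3663314 ]
 [0.6962576  0.42561734]
 [0.6746786  0.49346393]]
```

View pics/w1.png

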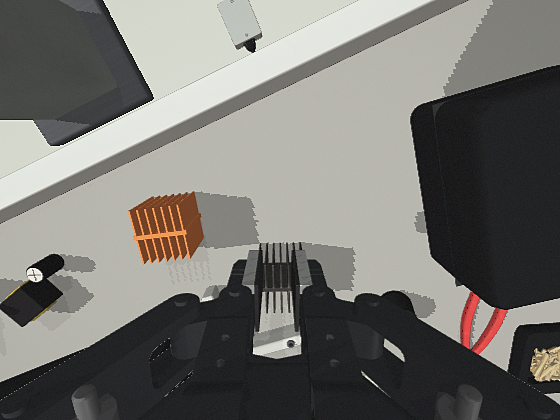

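The wrist view puts the heat sink straight ahead of the fingers, at about (280,275), with its fins in line with the tool and the orange look-alike clear at (165,228). I descend and approach.

Call:
play_rows([
  [[0,0,-0.03,-0.3],[0,0,-0.06,-0.3],[0,0,-0.09,-0.3],[0,0,-0.11,-0.3],[0,0,-0.117,-0.3],[0.005,-0.0025,-0.117,-0.3],[0.011,-0.005,-0.117,-0.3],[0.016,-0.0075,-0.117,-0.3],[0.02,-0.009,-0.117,-0.3],[0.022,-0.01,-0.117,-0.3]],
])

```text
time_s: 2.05
eef_pos: [0.4776, 0.4646, 0.1888]
tcp_rot: [0.001, 0.211, 0.978, 0.001]
wrist_force: [0.2, 0.1, 0.3]
finger_gap: 0.0146
grip_force: 0.0
```

```bash
cat > look.py <<'E'
from h import *
import sys
n=sys.argv[1];s=snapshot('top');pickle.dump(s,open(n+'.pkl','wb'));P=cloud(s)[140:290,110:250];z=P[...,2]
cv2.imwrite(f'pics/{n}.png',cv2.resize(s['img'][140:300,90:290],(800,640))[:600])
o=telemetry.get_obs();print(o['time_s'],o['eef_pos'].round(4),o['wrist_force'].round(1))
C=np.array([.577,.375]);a=np.radians(-6);R=np.array([[np.cos(a),np.sin(a)],[-np.sin(a),np.cos(a)]])
M=(z>.041)&(z<.056)&(P[...,1]>.36)&(P[...,0]>.465)&(P[...,1]<.52)
print('tcp stop frame',(R@(o['eef_pos'][:2]-C)).round(4))
q=((P[M][:,:2]-C)@R.T).astype('f4');r=cv2.minAreaRect(q);print('sink stop',len(q),np.round(r[0],4),np.round(r[1],4),r[2],np.percentile(q,[1,99],axis=0).round(4).tolist())
E
python3 look.py t1
```

```text
2.1 [0.4776 0.4645 0.1885] [-0.1 -0.8  0.1]
tcp stop frame [-0.1082  0.0786]
sink stop 304 [-0.0085  0.0836] [0.2117 0.0482] 16.674888610839844 [[-0.1028, 0.046], [0.0923, 0.1314]]
```

View pics/t1.png

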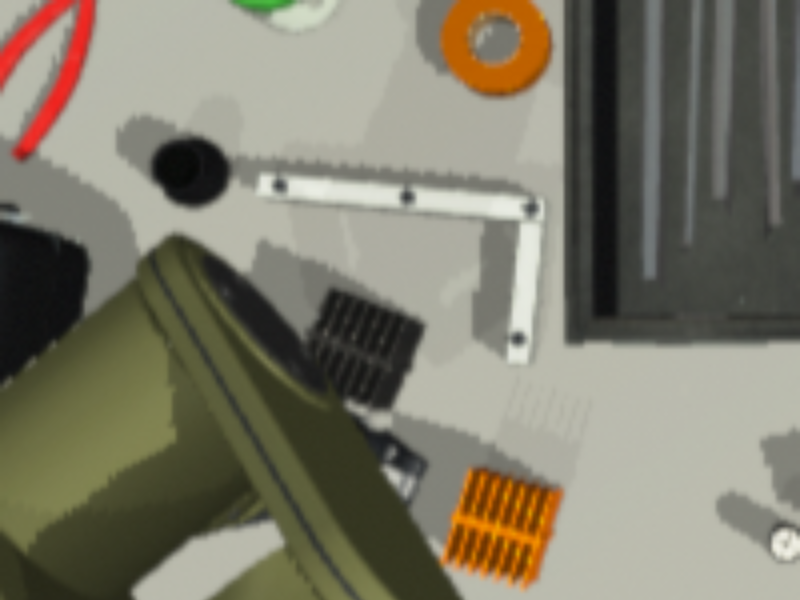

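The fingers are low, just behind the heat sink's near face (crop (370,420)), and nothing else has moved. Now I push along an arc that turns it parallel to the stop.

Call:
play_rows([
  [[0.0036,-0.0017,0,0],[0.0073,-0.0033,0,2],[0.011,-0.0048,0,4],[0.0147,-0.0062,0,6],[0.0185,-0.0074,0,8.2],[0.0224,-0.0085,0,10.4],[0.0263,-0.0095,0,12.6],[0.0302,-0.0103,0,14.8],[0.0341,-0.011,0,16.8],[0.0381,-0.0116,0,18.6]],
])

```text
time_s: 3.1
eef_pos: [0.5147, 0.453, 0.1875]
tcp_rot: [-0.001, 0.049, 0.999, -0.0]
wrist_force: [-1.1, 0.2, 1.2]
finger_gap: 0.0148
grip_force: 0.6
```

```bash
python3 look.py t2
```

```text
3.15 [0.5153 0.4529 0.1877] [-0.3  0.6  0.2]
tcp stop frame [-0.0695  0.071 ]
sink stop 147 [0.0219 0.0861] [0.1628 0.0292] 28.20274543762207 [[-0.0524, 0.0529], [0.0929, 0.1317]]
```

View pics/t2.png

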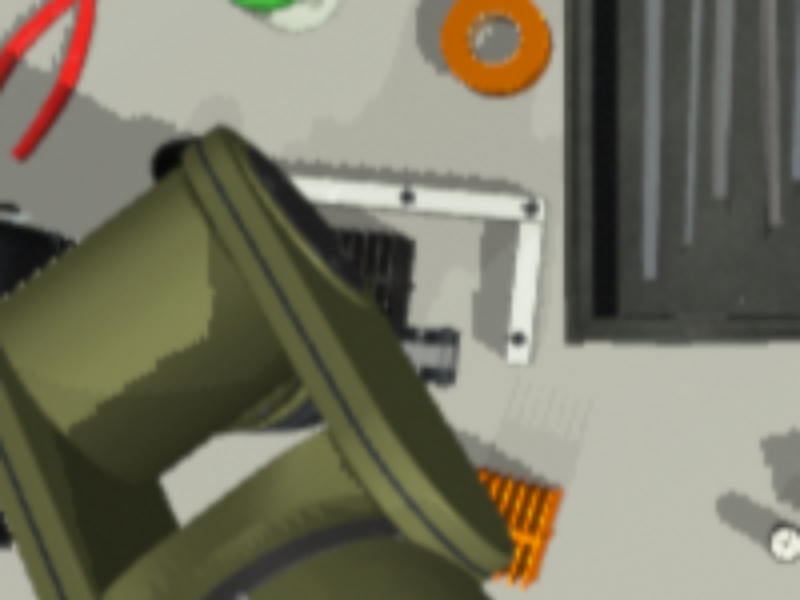

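The heat sink now stands parallel to the stop, near crop (380,265), about 10 mm short of the long bar. I go on slowly, watching the force.

Call:
play_rows([
  [[0.002,-0.0002,0,0],[0.004,-0.0004,0,0],[0.006,-0.0006,0,0],[0.007,-0.0007,0,0],[0.008,-0.0008,0,0],[0.008,-0.0008,0,0]],
])

```text
time_s: 3.75
eef_pos: [0.5229, 0.4523, 0.1877]
tcp_rot: [0.0, 0.05, 0.999, -0.0]
wrist_force: [0.2, -0.8, -0.2]
finger_gap: 0.0152
grip_force: 0.1
```

Call:
play_rows([
  [[0.0005,0,0,0],[0.001,-0.0001,0,0],[0.0015,-0.0001,0,0],[0.002,-0.0002,0,0]],
])

```text
time_s: 4.15
eef_pos: [0.5248, 0.4522, 0.1877]
tcp_rot: [0.0, 0.05, 0.999, 0.0]
wrist_force: [-0.7, 0.4, -0.8]
finger_gap: 0.0151
grip_force: 0.3
```

Call:
play_rows([
  [[0.0005,0,0,0],[0.001,-0.0001,0,0],[0.0015,-0.0001,0,0]],
])

```text
time_s: 4.45
eef_pos: [0.5263, 0.452, 0.1877]
tcp_rot: [-0.0, 0.05, 0.999, -0.0]
wrist_force: [0.2, -0.4, -0.1]
finger_gap: 0.0147
grip_force: 0.3
```

Call:
play_rows([
  [[0.0005,0,0,0],[0.001,-0.0001,0,0]],
])

```text
time_s: 4.65
eef_pos: [0.5273, 0.4519, 0.1877]
tcp_rot: [-0.0, 0.05, 0.999, 0.0]
wrist_force: [-0.3, 0.7, -0.5]
finger_gap: 0.0153
grip_force: 0.3
```

Call:
play_rows([
  [[0.0005,0,0,0],[0.001,-0.0001,0,0]],
])

```text
time_s: 4.85
eef_pos: [0.5278, 0.452, 0.1877]
tcp_rot: [-0.001, 0.05, 0.999, -0.0]
wrist_force: [-5.0, -0.2, 2.8]
finger_gap: 0.015
grip_force: 2.8
```

Call:
play_rows([
  [[0.0005,0,0,0],[0.001,-0.0001,0,0]],
])

```text
time_s: 5.05
eef_pos: [0.5282, 0.452, 0.1877]
tcp_rot: [-0.002, 0.05, 0.999, -0.0]
wrist_force: [-9.6, 0.2, 4.6]
finger_gap: 0.0149
grip_force: 4.6
```

```bash
python3 - <<'E'
from h import *
s=snapshot('side');cv2.imwrite('pics/s2.png',cv2.resize(s['img'][170:310,160:360],(800,560)))
print(telemetry.get_obs()['wrist_force'])
E
```

```text
[-9.05144569  0.1372457   4.95725574]
```

View pics/s2.png

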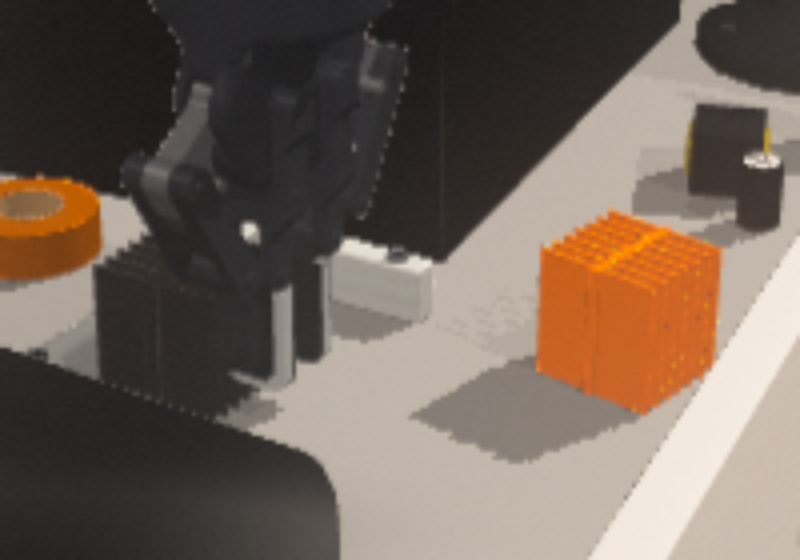

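The heat sink is standing flush on the long bar with the fingers on its near face (crop (265,330)), and the force rose to 9 N, so that contact is real. I back off, lift and turn.

Call:
play_rows([
  [[-0.005,0.0005,0,0],[-0.015,0.0015,0,0],[-0.025,0.0025,0,0],[-0.03,0.003,0.03,0],[-0.03,0.003,0.07,0],[-0.03,0.003,0.1,0],[-0.03,0.003,0.1,0]],
])

```text
time_s: 5.8
eef_pos: [0.5001, 0.456, 0.2946]
tcp_rot: [0.004, 0.049, 0.999, 0.004]
wrist_force: [0.4, -0.0, 1.6]
finger_gap: 0.0148
grip_force: 0.0
```

```bash
python3 - <<'E'
from h import *
o=telemetry.get_obs();s=snapshot('wrist');c=np.linalg.inv(s['world_to_cam'])[:3,3]
print(o['time_s'],o['eef_pos'],o['qpos'].round(2),'cam',c)
C=np.array([.577,.375]);a=np.radians(-6);R=np.array([[np.cos(a),np.sin(a)],[-np.sin(a),np.cos(a)]])
P=cloud(s);q=(P[...,:2]-C)@R.T;z=P[...,2]
M=(z>.042)&(z<.054)&(abs(q[...,0]+.03)<.04)&(abs(q[...,1]-.06)<.05)
print(M.sum())
if M.sum()>30:print(cv2.minAreaRect(q[M].astype('f4')),np.percentile(q[M],[2,98],axis=0))
s=snapshot('top');P=cloud(s);q=(P[...,:2]-C)@R.T;z=P[...,2]
M=(z>.042)&(z<.054)&(abs(q[...,0]+.03)<.04)&(abs(q[...,1]-.06)<.05)
M=cv2.morphologyEx(M.astype('u1'),cv2.MORPH_OPEN,np.ones((2,2)))>0
print(M.sum())
if M.sum()>30:print(cv2.minAreaRect(q[M].astype('f4')),np.percentile(q[M],[2,98],axis=0))
E
```

```text
5.8 [0.50011342 0.45601472 0.29458051] [ 0.66  0.26  1.68 -0.    1.19 -0.81] cam [0.42794253 0.46429778 0.26254267]
540
((-0.022901516407728195, 0.07571543753147125), (0.026144634932279587, 0.04727547988295555), 89.85735321044922) [[-0.04573789  0.0627093 ]
 [-0.00049588  0.08845834]]
213
((-0.024045709520578384, 0.0732199102640152), (0.0456550195813179, 0.04136108607053757), 0.6125214099884033) [[-0.04639749  0.05370255]
 [-0.00353978  0.09345036]]
```

The heat sink is at (−24, +73) mm in the stop's frame, parallel to it, so it is flush on the long bar. Next I turn −90° and go to its left side. The wrist camera, 72 mm ahead of the flange, then stays away from the tote.

Call:
play_rows([
  [[0.01,0.01,0.01,-8],[0.02,0.02,0.01,-16],[0.03,0.03,0.01,-24],[0.04,0.04,0.01,-32],[0.05,0.048,0.01,-40],[0.06,0.048,0.01,-48],[0.06,0.048,0.01,-56],[0.06,0.048,0.01,-64],[0.06,0.048,0.01,-72],[0.06,0.048,0.01,-80]],
])

```text
time_s: 6.9
eef_pos: [0.5586, 0.5023, 0.2944]
tcp_rot: [-0.0, 0.682, 0.731, -0.002]
wrist_force: [0.6, -0.5, 0.5]
finger_gap: 0.015
grip_force: 0.0
```

Call:
play_rows([
  [[0,0,0,-6],[0,0,0,-10],[0,0,-0.03,-10],[0,0,-0.06,-10],[0,0,-0.06,-10]],
])

```text
time_s: 7.4
eef_pos: [0.5567, 0.5009, 0.2288]
tcp_rot: [-0.001, 0.741, 0.671, -0.007]
wrist_force: [-0.4, -1.1, -1.5]
finger_gap: 0.0151
grip_force: 0.0
```

```bash
python3 - <<'E'
from h import *
o=telemetry.get_obs();s=snapshot('side');cv2.imwrite('pics/s3.png',cv2.resize(s['img'][130:310,130:370],(800,600)))
C=np.array([.577,.375]);a=np.radians(-6);R=np.array([[np.cos(a),np.sin(a)],[-np.sin(a),np.cos(a)]])
w,x,y,z=o['tcp_rot'];print(o['time_s'],o['eef_pos'],R@(o['eef_pos'][:2]-C),'tool y yaw',np.degrees(np.arctan2(1-2*(x*x+z*z),2*(x*y-w*z))))
E
```

```text
7.4 [0.55673237 0.50088529 0.22877371] [-0.0333152   0.12307714] tool y yaw -5.684665546321022
```

View pics/s3.png

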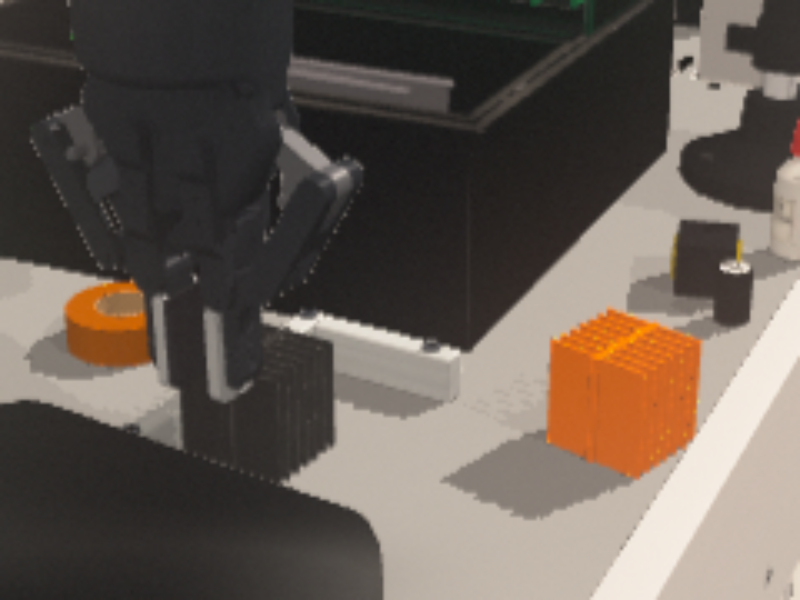

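The fingers hang left of the heat sink, about (200,370) in the crop, with the heat sink at (260,400) behind them. The TCP in the stop's frame is y = 123 mm, 17 mm clear of the left face. I descend and begin the push.

Call:
play_rows([
  [[0,0,-0.025,0],[0,0,-0.045,0],[0,0,-0.05,0],[0,0,-0.05,0],[0,0,-0.05,0],[-0.0005,-0.005,-0.05,0],[-0.001,-0.01,-0.05,0]],
])

```text
time_s: 8.15
eef_pos: [0.5586, 0.4927, 0.1892]
tcp_rot: [0.0, 0.741, 0.671, 0.001]
wrist_force: [0.7, -1.3, 0.1]
finger_gap: 0.0152
grip_force: 0.0
```

Call:
play_rows([
  [[-0.0004,-0.004,0,0],[-0.0008,-0.008,0,0],[-0.0012,-0.012,0,0],[-0.0016,-0.016,0,0],[-0.002,-0.02,0,0],[-0.0025,-0.024,0,0],[-0.003,-0.028,0,0],[-0.0034,-0.032,0,0],[-0.0038,-0.036,0,0],[-0.0042,-0.04,0,0]],
])

```text
time_s: 9.15
eef_pos: [0.554, 0.4524, 0.1877]
tcp_rot: [-0.0, 0.741, 0.671, -0.0]
wrist_force: [-1.2, 1.7, 0.4]
finger_gap: 0.015
grip_force: 0.7
```

Call:
play_rows([
  [[-0.0003,-0.003,0,0],[-0.0006,-0.006,0,0],[-0.0009,-0.009,0,0],[-0.0012,-0.011,0,0],[-0.0014,-0.013,0,0],[-0.0014,-0.013,0,0]],
])

```text
time_s: 9.75
eef_pos: [0.5526, 0.4394, 0.1875]
tcp_rot: [0.0, 0.741, 0.671, -0.0]
wrist_force: [-0.1, -0.0, 1.0]
finger_gap: 0.015
grip_force: 0.0
```

```bash
python3 look.py t3
```

```text
9.8 [0.5526 0.4394 0.1874] [-0.3 -0.1  0.8]
tcp stop frame [-0.031   0.0615]
sink stop 165 [0.0307 0.0612] [0.1852 0.0315] 44.009674072265625 [[-0.0451, 0.0073], [0.093, 0.1314]]
```

View pics/t3.png

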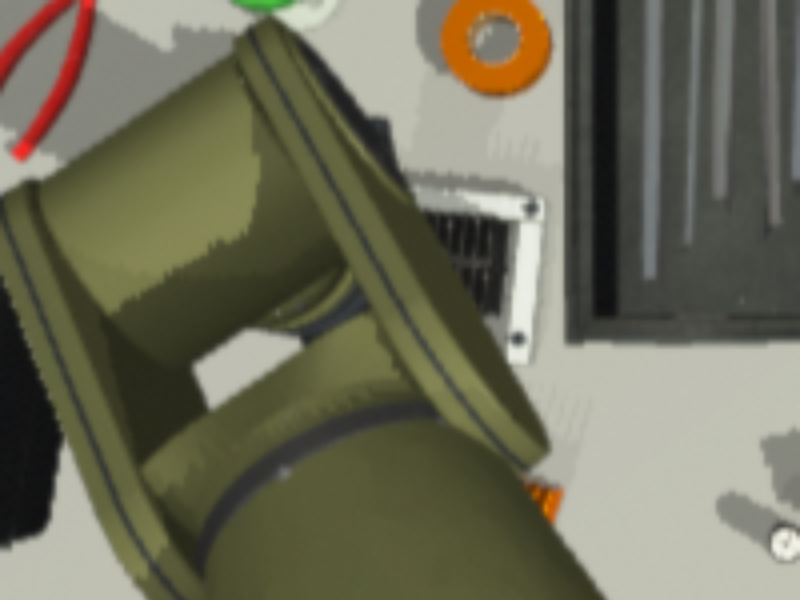

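The heat sink (crop (470,265)) slid along the long bar and is still parallel. Its right edge (505) is 5–7 mm from the short bar (515). I finish slowly until the force rises.

Call:
play_rows([
  [[-0.0001,-0.001,0,0],[-0.0002,-0.002,0,0],[-0.0003,-0.003,0,0],[-0.0004,-0.004,0,0],[-0.0005,-0.0045,0,0]],
])

```text
time_s: 10.3
eef_pos: [0.5522, 0.4351, 0.1876]
tcp_rot: [-0.0, 0.741, 0.671, -0.0]
wrist_force: [0.0, 0.6, -1.1]
finger_gap: 0.0151
grip_force: 0.3
```

Call:
play_rows([
  [[0,-0.0005,0,0],[-0.0001,-0.001,0,0]],
])

```text
time_s: 10.5
eef_pos: [0.5521, 0.4342, 0.1877]
tcp_rot: [0.0, 0.741, 0.671, 0.0]
wrist_force: [0.0, 0.4, -0.3]
finger_gap: 0.0151
grip_force: 0.3
```

Call:
play_rows([
  [[0,-0.0005,0,0],[-0.0001,-0.001,0,0]],
])

```text
time_s: 10.7
eef_pos: [0.552, 0.4332, 0.1878]
tcp_rot: [-0.0, 0.741, 0.671, 0.0]
wrist_force: [-0.0, 2.2, -0.5]
finger_gap: 0.0151
grip_force: 1.3
```

Call:
play_rows([
  [[0,-0.0005,0,0],[-0.0001,-0.001,0,0]],
])

```text
time_s: 10.9
eef_pos: [0.5519, 0.4328, 0.1881]
tcp_rot: [-0.001, 0.741, 0.671, 0.001]
wrist_force: [0.1, 4.9, -0.9]
finger_gap: 0.0153
grip_force: 2.7
```

Call:
play_rows([
  [[0,-0.0003,0,0],[0,-0.0005,0,0]],
])

```text
time_s: 11.1
eef_pos: [0.5519, 0.4327, 0.1883]
tcp_rot: [-0.001, 0.741, 0.671, 0.001]
wrist_force: [-0.1, 6.4, -0.1]
finger_gap: 0.0145
grip_force: 3.2
```

The force rose to 6 N against the short bar. I back off to the left, lift, draw clear and check.

Call:
play_rows([
  [[0.0005,0.005,0,0],[0.0015,0.015,0,0],[0.0025,0.025,0,0],[0.0025,0.025,0.04,0],[0.0025,0.025,0.08,0],[0.0025,0.025,0.12,0],[-0.03,0.06,0.14,0],[-0.07,0.1,0.14,0],[-0.1,0.13,0.14,0],[-0.12,0.15,0.14,0]],
])

```text
time_s: 12.1
eef_pos: [0.4292, 0.5844, 0.3282]
tcp_rot: [-0.0, 0.74, 0.672, 0.0]
wrist_force: [0.6, -0.7, -0.7]
finger_gap: 0.0153
grip_force: 0.0
```

Call:
play_rows([
  [[-0.03,0.02,0,0],[-0.06,0.03,0,0],[-0.08,0.03,0,0],[-0.08,0.03,0,0]],
])

```text
time_s: 12.5
eef_pos: [0.3495, 0.6123, 0.3275]
tcp_rot: [0.0, 0.74, 0.672, -0.001]
wrist_force: [0.3, -0.2, -1.4]
finger_gap: 0.0151
grip_force: 0.0
```

```bash
python3 - <<'E'
from h import *
s=snapshot('top');P=cloud(s);cv2.imwrite('pics/t4.png',cv2.resize(s['img'][140:290,90:290],(800,600)))
C=np.array([.577,.375]);a=np.radians(-6);R=np.array([[np.cos(a),np.sin(a)],[-np.sin(a),np.cos(a)]])
q=(P[...,:2]-C)@R.T;z=P[...,2]
M=(z>.040)&(z<.056)&(abs(q[...,0]+.03)<.05)&(abs(q[...,1]-.03)<.04)&(P[...,1]>.35)
M=cv2.morphologyEx(M.astype('u1'),cv2.MORPH_OPEN,np.ones((2,2)))>0
print(telemetry.get_obs()['eef_pos'],M.sum(),cv2.minAreaRect(q[M].astype('f4')),np.median(z[M]))
E
```

```text
[0.35098125 0.61183238 0.32766095] 212 ((-0.037300094962120056, -0.0479855090379715), (0.1896699070930481, 0.0496119000017643), 79.73014068603516) 0.04019763191448994
```

View pics/t4.png

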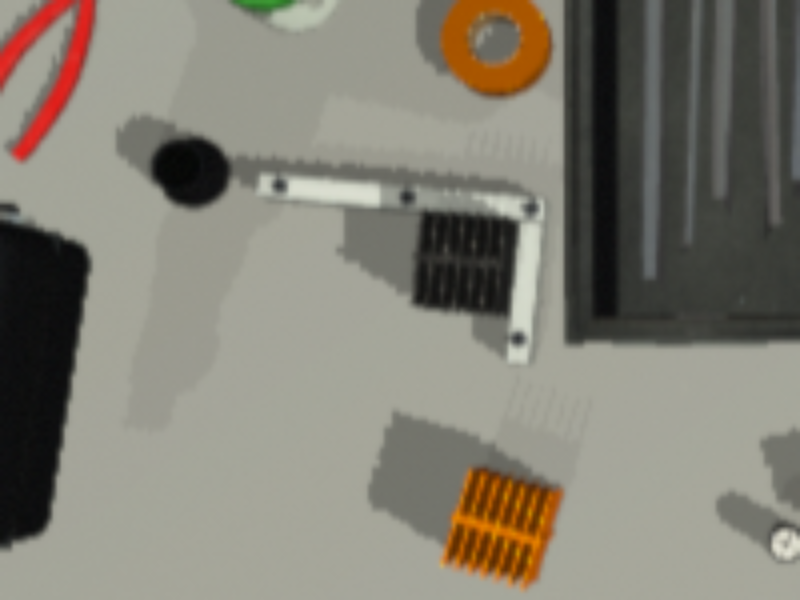

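The heat sink sits in the inside corner (crop (465,262)), touching both bars, and everything else is undisturbed. The mask ran into the tote, so I measure again with it bounded, then hand in if it is good.

```bash
python3 - <<'E'
from h import *
s=snapshot('top');P=cloud(s)
C=np.array([.577,.375]);a=np.radians(-6);R=np.array([[np.cos(a),np.sin(a)],[-np.sin(a),np.cos(a)]])
q=(P[...,:2]-C)@R.T;z=P[...,2]
M=(z>.042)&(z<.056)&(q[...,0]>-.07)&(q[...,0]<.02)&(q[...,1]>-.012)&(q[...,1]<.08)
n,L,st,_=cv2.connectedComponentsWithStats(M.astype('u1'));M=L==1+st[1:,4].argmax()
r=cv2.minAreaRect(q[M].astype('f4'));print(M.sum(),r)
ang=min(r[2]%90,90-r[2]%90);c=r[0]
ok=abs(c[0]+.024)<.0035 and abs(c[1]-.022)<.0035 and ang<3
print(ok)
if ok: print(job_done())
E
```

```text
258 ((-0.023719422519207, 0.022679073736071587), (0.04659908637404442, 0.043754540383815765), 0.030335210263729095)
True
the job is handed in; nothing more can be done
None
```

The heat sink is in the inside corner, flush against both bars: my last camera measurement put its centre at about (−23.7, +22.7) mm in the stop's frame, parallel to it within about 0.03°, and the job is handed in (the hand-in call gave no verdict).

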